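# Make up two case kits in a dental laboratory

## Task

Make up two case kits from the stock on the bench. In the long three-well tray put the horseshoe-shaped full-arch plaster model in the big well, the tall bottle in the middle well and the bur block in the other end well; in the short two-well tray put the small straight plaster model in the big well and the low jar in the small well. Stand each thing upright and flat on the floor of its well, set the plaster models down rather than dropping them, as they chip, and leave the mixing bowl and the porcelain slab where they are.

Things in the scene. Friction and masses are not known exactly. Their poses are not given: they have to be found in the camera images.
- long_tray: Long shallow tray (blue walls, grey floor), three wells in a row, fixed, left or right of the stock; 232 mm long (x, roughly away from the robot), 108 wide (y), 12 tall; walls, dividers and floor 4 mm thick. Origin: centre of underside. Wells 100 mm across (y). Along x: big well 90 mm long, centre at +67 (end away from robot); middle well 56 long, centre -10; other end well 70 long, centre -77 mm.
- short_tray: Short shallow tray (blue walls, grey floor), two wells in a row, fixed, on the other side of the stock; 162 mm long (x, roughly away from the robot), 108 wide (y), 12 tall; walls, divider and floor 4 mm thick. Origin: centre of underside. Wells 100 mm across (y). Along x: big well 90 mm long, centre at -32 (end towards robot); small well 60 long, centre +47 mm.
- arch_model: Loose full-arch dental model, cream-white plaster, about 140 g: D-shaped base 58 mm long (x -29 to +29, rounded at +x, radius 27), 54 wide (y), 26 tall; upright flat side faces at y = +-27 mm from x = -29 to +2; horseshoe of teeth on top, to 38 mm. Origin: centre of underside, z up. Grip the base across y.
- quadrant_model: Loose small plaster model of one row of teeth, about 70 g: straight block base 50 mm long (x), 26 mm wide (y), 26 mm tall, with five teeth in a row on top, to 38 mm. Origin: centre of its underside, z up.
- bur_block: Loose bur block, about 70 g: aluminium block 46 mm long (x), 20 mm wide (y), 24 mm tall, with five thin steel burs standing in a row along x, to 43 mm. Origin: centre of its underside, z up. Grip the block, across y.
- tall_bottle: Loose closed slim white plastic bottle with a dark cap and a blank paper label, 32 mm in diameter, 70 mm tall, about 60 g, standing; its full-width body reaches up to 38 mm. Origin: centre of its underside, z up.
- low_jar: Loose closed squat white plastic jar with a dark lid of the same width, 44 mm in diameter, upright sides, 36 mm tall, about 70 g, standing. Origin: centre of its underside, z up.
- bowl: Bystander, to be left where it is: loose small dark rubber mixing bowl, 72 mm across the rim, 40 mm tall, standing among the stock. Origin: centre of its underside.
- slab: Bystander, to be left where it is: loose flat white porcelain mixing slab, 70 mm (x) by 46 mm (y) by 10 mm, with three grey round spots, lying among the stock. Origin: centre of its underside.
Things that resemble listed ones, but are neither listed nor needed, are in the scene too. Leave any green or pink look-alike of the short_tray alone.

How it is judged:
At the end, for the whole second after the job is handed in: Each of the five things stands in its own well, origin 6 mm clear of the end walls and 5 mm of the side walls, within 3.5 mm of the well floor, tilted under 0.1 rad, released and at rest (under 20 mm/s); bowl and slab within 30 mm of their start (x of arch_model in the frame of long_tray between 0.028 and 0.106 m and y of arch_model in the frame of long_tray between -0.045 and 0.045 m and z of arch_model in the frame of long_tray between 0 and 0.0075 m and angle between each of arch_model, tall_bottle, bur_block, quadrant_model, low_jar's own z axis and vertical below 0.1 rad and linear speed of each of arch_model, tall_bottle, bur_block, quadrant_model, low_jar below 0.02 m/s and contact force between each of arch_model, tall_bottle, bur_block, quadrant_model, low_jar and the fingers below 0.05 N and x of tall_bottle in the frame of long_tray between -0.032 and 0.012 m and y of tall_bottle in the frame of long_tray between -0.045 and 0.045 m and z of tall_bottle in the frame of long_tray between 0 and 0.0075 m and x of bur_block in the frame of long_tray between -0.106 and -0.048 m and y of bur_block in the frame of long_tray between -0.045 and 0.045 m and z of bur_block in the frame of long_tray between 0 and 0.0075 m and x of quadrant_model in the frame of short_tray between -0.071 and 0.007 m and y of quadrant_model in the frame of short_tray between -0.045 and 0.045 m and z of quadrant_model in the frame of short_tray between 0 and 0.0075 m and x of low_jar in the frame of short_tray between 0.023 and 0.071 m and y of low_jar in the frame of short_tray between -0.045 and 0.045 m and z of low_jar in the frame of short_tray between 0 and 0.0075 m and not (distance of bowl from where it was at the start of the episode above 0.03 m) and not (distance of slab from where it was at the start of the episode above 0.03 m)); the robot touches nothing.
It fails at once if the mixing bowl or the porcelain slab is moved more than 30 mm (distance of any of bowl, slab from where it was at the start of the episode above 0.03 m).
It fails at once if a plaster model is dropped (falls free of the fingers at over 0.8 m/s, a drop of some 33 mm) ((linear speed of arch_model above 0.8 m/s and contact force between arch_model and the fingers below 0.05 N) or (linear speed of quadrant_model above 0.8 m/s and contact force between quadrant_model and the fingers below 0.05 N)).
It also fails if it takes over 112 s, if anything falls off the work surface, if the arm or the gripper's body presses on something with over 40 N, if the wrist force passes 120 N, or if a joint passes its speed limit or range.

## Robot

A 7-joint arm with a two-finger parallel gripper is mounted at the origin on the work surface. World frame = base frame: x ahead of the robot, y to its left, z up, the work surface at z = 0. Lengths are in m, angles in rad, forces in N, time in s.
With the tool pointing down it reaches from about 0.4 to 0.875 m from the base axis. Payload 19.3 kg.
Tool frame: the origin (TCP) lies midway between the tips of the shut fingers; the grasp point (between the pads) lies bot.grip_point_offset behind it (bot.grip_point_offset is the distance from the TCP to the grasp point, in m); z points along the fingers, y is the direction in which the jaws open and shut (so a half turn about z gives the same grasp; the last joint's range is limited). The gripper opens to 85 mm and grips with 20 to 120 N. Pads are 22 mm wide; open, the fingers measure 114 mm over their backs; the gripper's body (76 mm by 85 mm) begins 54 mm behind the grasp point. The pads swing forward as they close: fully open they stand 13 mm farther back than shut.
Start: joints at [1.197, 0.521, -0.036, 1.599, 0.021, 1.021, -0.113], TCP at [0.187, -0.596, 0.231] pointing down, gripper open.
Joint ranges: [-2.91, 2.91], [-0.3, 2.13], [-1.5, 1.42], [0.17, 2.43], [-1.26, 4.41], [0.16, 1.93], [-2.52, 2.52]. Speed limits (rad/s): [1.89, 1.89, 2.39, 2.39, 3.01, 3.01, 3.01].

## Interface

Orientations are given as [roll, pitch, yaw] about the fixed x, y, z axes, in that order (R = Rz(yaw) Ry(pitch) Rx(roll)).
In Python, from workcell import bot gives the robot as it stands.
- The arm moves only by the tool servo_tool, never from a script. Its argument "rows" is a list that holds one entry, the list of rows, each a list of 6 numbers: the shift along the tool's x, y, z in cm, then the turn, a rotation vector about the tool's x, y, z in degrees. A call has 1 to 5 rows; each row shifts and turns the commanded pose from where the row before left it, along the tool's axes as they then stand; what a row does not reach is not made up. A row lasts 1/8 s, in which the tool goes at most 62.5 mm and 10.7 degrees, less where a joint would pass 70% of its speed; a pose out of reach is approached as far as the arm can. A call is refused whole if a number of a shift passes 6.25 or a number of a turn 10.7, either way. A call with a gripper value outside its range is refused whole. "grip" is the opening, from -1 (shut) to 1 (fully open), so that 0 is half open, set as the call begins (left out, the last holds). The fingers move at their own pace and stop on an object; "squeeze" is the grip in N (left out, the last holds). Time passes only in rows, so rows that do not move let the fingers close. It gives the time, the measured TCP pose, the force and the opening at its end, in the units of the state.
- bot.observe(): the state, without advancing time (a new reading comes with each control period).
- bot.grab_frame(name): name is "scene" or "top" or "wrist"; returns a dict with "image" (400x640x3 uint8, red, green, blue), "K" (3x3 intrinsics, pixels), "dist" ([k1, k2, p1, p2, k3] as OpenCV has them; the pictures are not rectified), "R" (3x3) and "t" (3): a world point X has camera coordinates R X + t; the wrist camera has in their place "mount" (4x4, takes a point from camera to tool coordinates, whose origin is the TCP and whose axes are the flange's). Camera axes: x right, y down, z forward; pixel columns grow to the right and rows downward; lengths in m; the calibration is good to about 2 mm. A picture is of the moment at which its call begins: read the wrist's pose just before it. There is no depth.
- bot.job_done(): hands the job in, once; it reports no verdict.
The state is a dict: "clock": time; "qpos": joint angles; "qd": joint speeds; "joint_efforts": joint torques, N m; "position": TCP position; "tool_rot": TCP orientation; "force": force on the tool from outside, world axes, zero at the start; "moment": the same for the moment, N m; "grip_width": finger opening in m.
Only numpy, scipy, OpenCV 4.12 (cv2) and the standard library are available. Lean on these libraries where they do the work, as an engineer would, in place of code of your own. Each camera call takes 0.05 s, during which the arm holds its last target.

## Working session

There is one attempt and no reset: what is moved stays moved. The work goes in short steps, Python scripts to look and compute and a tool call to move; the robot and the scene stay as the last step left them, time stands still between calls to the robot, and variables do not carry over. Pictures are saved under pics/ and viewed, and the job is handed in when it is done.

Besides the shell and the picture viewer there is one more tool, called after "Emit:" in YAML: its name, and indented under it one key for each argument. servo_tool: Moves the arm, as the interface text tells. Its arguments: {"type":"object","properties":{"rows":{"type":"array"},"grip":{"type":"number"},"squeeze":{"type":"number"}},"required":["rows"]}

```bash
ls; mkdir -p pics
cat > h.py <<'E'
from workcell import bot
import numpy as np, cv2
def grab(n,f):
    d=bot.grab_frame(n); cv2.imwrite('pics/'+f+'.png',d['image'][:,:,::-1]); return d
def ray(d,px):
    p=cv2.undistortPoints(np.array(px,float).reshape(-1,1,2),d['K'],np.array(d['dist'],float)).reshape(-1,2)
    return np.c_[p,np.ones(len(p))]
def toz(d,px,z):
    r=ray(d,px); R=np.array(d['R']);t=np.array(d['t']).ravel()
    o=-R.T@t; w=r@R; s=(z-o[2])/w[:,2]; return o+w*s[:,None]
def proj(d,X):
    return cv2.projectPoints(np.array(X,float).reshape(-1,3),cv2.Rodrigues(np.array(d['R'],float))[0],np.array(d['t'],float),d['K'],np.array(d['dist'],float))[0].reshape(-1,2)
E
python3 - <<'E'
from h import *
import pickle
print(bot.observe(), bot.grip_point_offset)
D={}
for n in ['scene','top','wrist']:
    d=grab(n,n+'0'); D[n]=d; print(n,[ (k,np.round(v,3).tolist()) for k,v in d.items() if k!='image'])
pickle.dump(D,open('d0.pkl','wb'))
E
```

```text
pics
{'clock': 0.0, 'qpos': array([ 1.19684502,  0.52198289, -0.03635374,  1.60000604,  0.02120809,
        1.02108086, -0.11279866]), 'qd': array([-0.00061221,  0.00287539, -0.00096505,  0.0004079 , -0.00178396,
       -0.00361243, -0.00228958]), 'joint_efforts': array([-2.62608344e-03, -9.27158260e+01,  1.97912559e+00, -3.69948184e+01,
        1.78038608e-02,  8.03728122e-03,  1.08249940e-04]), 'position': array([ 0.18681752, -0.59607933,  0.23074553]), 'tool_rot': array([-3.14050311e+00,  7.12165395e-05,  3.03769750e-01]), 'force': array([-0.26868297,  0.05108951,  0.03256273]), 'moment': array([-0.02143735, -0.00901142, -0.0102397 ]), 'grip_width': 0.08560302407941782} 0.0187
scene [('K', [[403.686, 0.0, 315.304], [0.0, 403.686, 198.906], [0.0, 0.0, 1.0]]), ('dist', [-0.049, 0.0, 0.0, 0.0, 0.0]), ('R', [[-0.533, 0.846, 0.001], [0.479, 0.303, -0.824], [-0.698, -0.439, -0.567]]), ('t', [0.362, -0.172, 1.299])]
top [('K', [[432.561, 0.0, 320.064], [0.0, 432.561, 198.767], [0.0, 0.0, 1.0]]), ('dist', [-0.076, 0.0, 0.0, 0.0, 0.0]), ('R', [[-0.022, -1.0, 0.013], [-0.998, 0.021, -0.064], [0.064, -0.014, -0.998]]), ('t', [-0.088, 0.487, 1.085])]
wrist [('K', [[345.479, 0.0, 324.431], [0.0, 345.479, 206.969], [0.0, 0.0, 1.0]]), ('dist', [0.012, 0.0, 0.0, 0.0, 0.0]), ('mount', [[-0.002, -0.951, -0.31, 0.08], [1.0, -0.001, -0.001, 0.001], [0.0, -0.31, 0.951, -0.142], [0.0, 0.0, 0.0, 1.0]])]
```

View pics/top0.png

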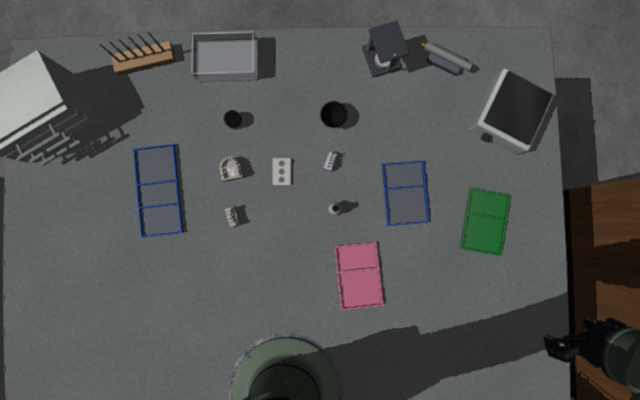

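View pics/scene0.png

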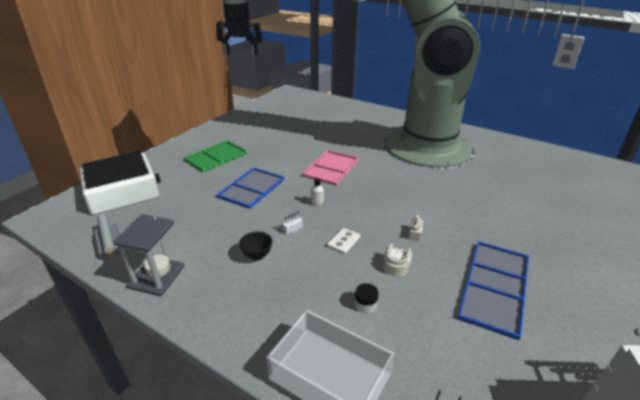

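Run:
```python
import cv2,numpy as np
i=cv2.imread('pics/top0.png')
cv2.imwrite('pics/c1.png',cv2.resize(i[90:250,120:280],None,fx=3.75,fy=3.75,interpolation=cv2.INTER_CUBIC))
cv2.imwrite('pics/c2.png',cv2.resize(i[90:240,260:440],None,fx=4,fy=4,interpolation=cv2.INTER_CUBIC))
i=cv2.imread('pics/scene0.png')
cv2.imwrite('pics/c3.png',cv2.resize(i[150:350,180:540],None,fx=2.2,fy=2.2,interpolation=cv2.INTER_CUBIC))
```

```text
(no output)
```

View pics/c1.png

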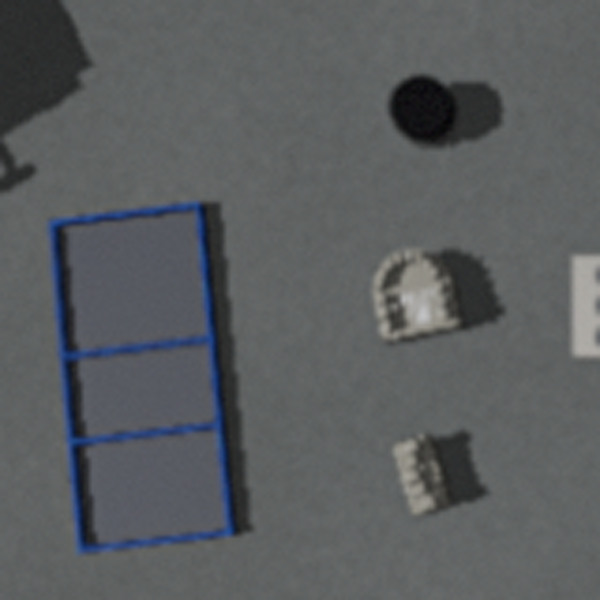

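View pics/c2.png

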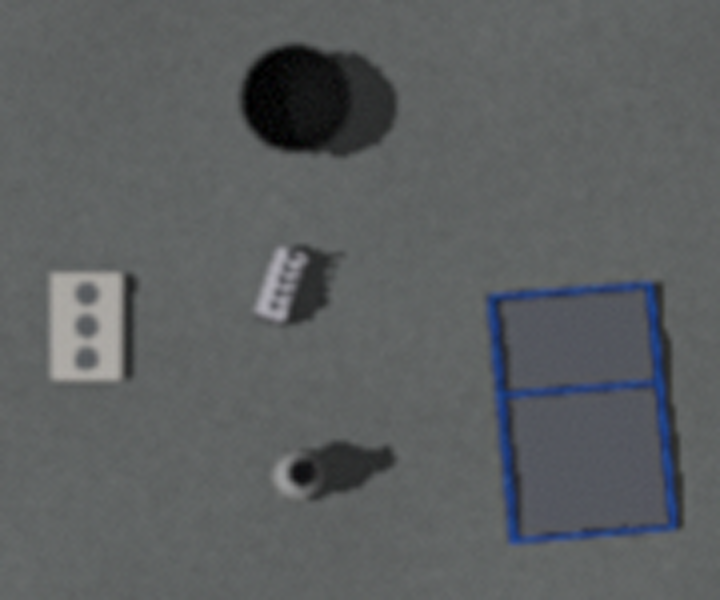

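View pics/c3.png

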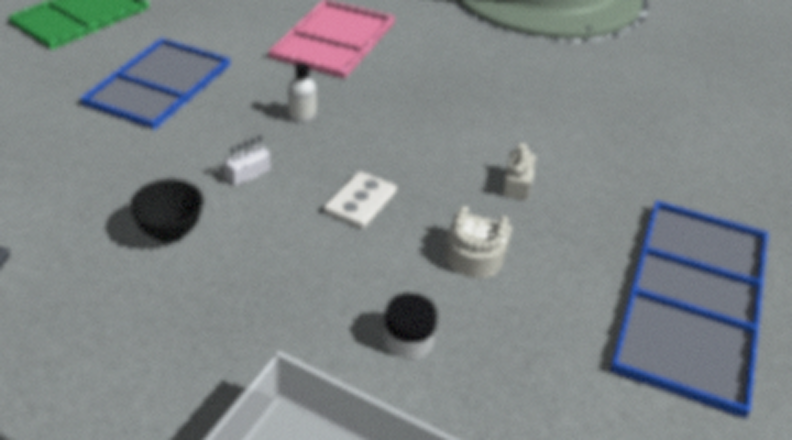

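```bash
cat > est.py <<'E'
from h import *
import pickle
D=pickle.load(open('d0.pkl','rb')); T=D['top'];S=D['scene']
c1=lambda p:np.array(p,float)/3.75+[120,90]-0.37
c2=lambda p:np.array(p,float)/4+[260,90]-0.37
def rect(px,z,n):
    X=toz(T,px,z)[:,:2]; c=X.mean(0)
    ax=(X[0]+X[1]-X[2]-X[3])/2; ay=(X[0]+X[3]-X[1]-X[2])/2
    print(n,'c',c.round(4),'L',np.linalg.norm(ax).round(4),np.linalg.norm(ay).round(4),'yawx',np.degrees(np.arctan2(ax[1],ax[0])).round(2),'yawy',(np.degrees(np.arctan2(ay[1],ay[0]))-90).round(2))
    return c
if __name__=='__main__':
    # order: far-left, far-right, near-right, near-left
    rect(c1([(50,220),(205,203),(235,535),(80,552)]),.012,'long')
    rect(c2([(488,295),(655,283),(680,527),(512,543)]),.012,'short')
    rect(c2([(49,271),(124,271),(124,381),(49,381)]),.010,'slab')
    rect(c2([(278,247),(306,253),(284,322),(254,314)]),.024,'bur')
    print('jar',toz(T,c1([(423,108)]),.036))
    print('bottlecap',toz(T,c2([(303,471)]),.070),'body',toz(T,c2([(294,477)]),.038))
    print('bowl',toz(T,c2([(296,98)]),.04))
    print('arch back corners',toz(T,c1([(385,340),(460,327)]),.026),'front',toz(T,c1([(410,250)]),.036))
    print('quad teeth',toz(T,c1([(412,440),(432,505)]),.038), 'base', toz(T,c1([(395,445),(412,514)]),.026))
E
python3 est.py
```

```text
long c [0.5168 0.3194] L 0.2306 0.1088 yawx 5.42 yawy 4.91
short c [ 0.4967 -0.3197] L 0.1594 0.1093 yawx 3.7 yawy 3.55
slab c [ 0.5587 -0.0009] L 0.0712 0.0482 yawx -0.89 yawy -1.22
bur c [ 0.5812 -0.1258] L 0.0461 0.019 yawx -19.89 yawy -14.83
jar [[0.69277229 0.1192434  0.036     ]]
bottlecap [[ 0.4597652  -0.13487328  0.07      ]] body [[ 0.45753757 -0.13074693  0.038     ]]
bowl [[ 0.69736633 -0.13780374  0.04      ]]
arch back corners [[0.53644207 0.14777745 0.026     ]
 [0.54414602 0.09685343 0.026     ]] front [[0.59576928 0.12846491 0.036     ]]
quad teeth [[0.46782738 0.12766418 0.038     ]
 [0.42436903 0.11476955 0.038     ]] base [[0.46529762 0.14152917 0.026     ]
 [0.41872262 0.13051053 0.026     ]]
```

```bash
cat > go.py <<'E'
import sys
from h import *
from scipy.spatial.transform import Rotation as Ro
o=bot.observe(); p=o['position']; R=Ro.from_euler('xyz',o['tool_rot'])
x,y,z,yaw=map(float,sys.argv[1:5])
Rt=Ro.from_euler('xyz',[np.pi,0,np.radians(yaw)])
rv=np.degrees((R.inv()*Rt).as_rotvec())
d=Rt.inv().apply(np.array([x,y,z])-p)*100
print('clk',round(o['clock'],2),'p',p.round(4),'rot',np.degrees(o['tool_rot']).round(2),'f',o['force'].round(1),'w',round(o['grip_width'],4),'j7',o['qpos'].round(2))
print('turn',rv.round(2),' then shift cm',d.round(2),'norm',np.linalg.norm(d).round(1),'rows',np.ceil(np.linalg.norm(d)/6.2))
E
python3 go.py 0.458 -0.133 0.20 0
```

```text
clk 0.15 p [ 0.1869 -0.5961  0.2309] rot [-179.95    0.     17.4 ] f [-0.3  0.2  0.5] w 0.0854 j7 [ 1.2   0.52 -0.04  1.6   0.02  1.02 -0.11]
turn [-5.00e-02  1.00e-02  1.74e+01]  then shift cm [ 27.11 -46.31   3.09] norm 53.8 rows 9.0
```

Emit:
servo_tool:
  rows:
    - [[0,0,0,0,0,8.7],[0,0,0,0,0,8.7],[2.71,-4.63,0.3,0,0,0],[2.71,-4.63,0.3,0,0,0],[2.71,-4.63,0.3,0,0,0]]
  grip: 1

```text
clock: 0.78
position: [0.2689, -0.4558, 0.2221]
tool_rot: [-3.141, 0.0, 0.0]
force: [0.3, -1.1, 0.3]
grip_width: 0.0852
```

Emit:
servo_tool:
  rows:
    - [[2.71,-4.63,0.3,0,0,0],[2.71,-4.63,0.3,0,0,0],[2.71,-4.63,0.3,0,0,0],[2.71,-4.63,0.3,0,0,0],[2.71,-4.63,0.3,0,0,0]]

```text
clock: 1.4
position: [0.4044, -0.2244, 0.2073]
tool_rot: [3.141, -0.0, -0.0]
force: [1.9, -0.7, 0.5]
grip_width: 0.0852
```

Emit:
servo_tool:
  rows:
    - [[2.71,-4.63,0.3,0,0,0],[2.71,-4.63,0.3,0,0,0],[0,0,0,0,0,0]]

```text
clock: 1.78
position: [0.4594, -0.1297, 0.201]
tool_rot: [-3.14, -0.0, 0.006]
force: [-0.5, -0.6, -0.3]
grip_width: 0.085
```

```bash
cat >> h.py <<'E'
from scipy.spatial.transform import Rotation as Ro
def wgrab(f):
    o=bot.observe(); d=bot.grab_frame('wrist')
    cv2.imwrite('pics/'+f+'.png',d['image'][:,:,::-1])
    M=np.array(d['mount']); Rt=Ro.from_euler('xyz',o['tool_rot']).as_matrix()
    Rwc=Rt@M[:3,:3]; c=Rt@M[:3,3]+o['position']
    d['R']=Rwc.T; d['t']=-Rwc.T@c
    import pickle; pickle.dump(d,open(f+'.pkl','wb'))
    return d
E
python3 go.py 0.458 -0.133 0.20 0
python3 - <<'E'
from h import *
wgrab('w1')
E
```

```text
clk 1.77 p [ 0.4594 -0.1297  0.201 ] rot [-1.7993e+02 -1.0000e-02  3.4000e-01] f [-0.5 -0.6 -0.3] w 0.085 j7 [ 0.27  0.33 -0.15  2.    0.06  0.81 -1.48]
turn [-0.07 -0.01  0.34]  then shift cm [-0.14  0.33  0.1 ] norm 0.4 rows 1.0
```

View pics/w1.png

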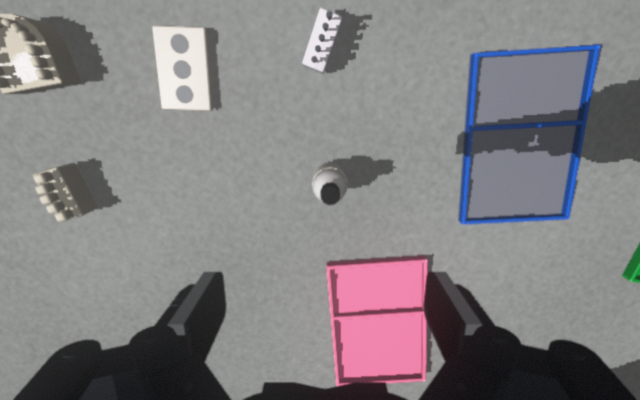

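The wrist view shows the bottle (330,186), bur block (321,40), slab (182,68), short blue tray (530,133) and quadrant (75,190). I'll refine positions from crops.

Run:
```python
import cv2
i=cv2.imread('pics/w1.png')
a=cv2.resize(i[0:120,290:390],None,fx=5,fy=5,interpolation=cv2.INTER_CUBIC)
b=cv2.resize(i[140:260,290:390],None,fx=5,fy=5,interpolation=cv2.INTER_CUBIC)[:600]
cv2.imwrite('pics/w1a.png',a[:, :400]); 
import numpy as np
cv2.imwrite('pics/w1ab.png',np.hstack([a[:,:400],b[:,:400]]))
cv2.imwrite('pics/w1t.png',cv2.resize(i[30:240,440:620],None,fx=2.8,fy=2.8,interpolation=cv2.INTER_CUBIC))
```

```text
(no output)
```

View pics/w1ab.png

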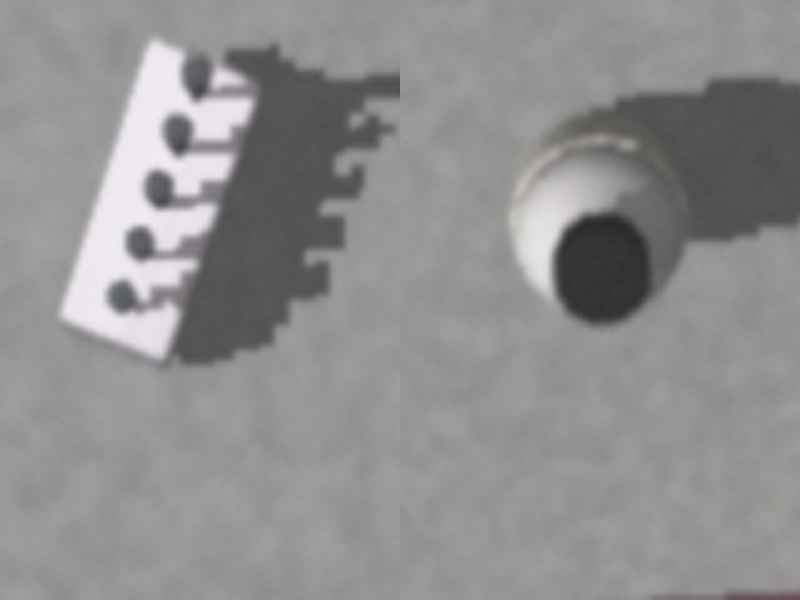

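View pics/w1t.png

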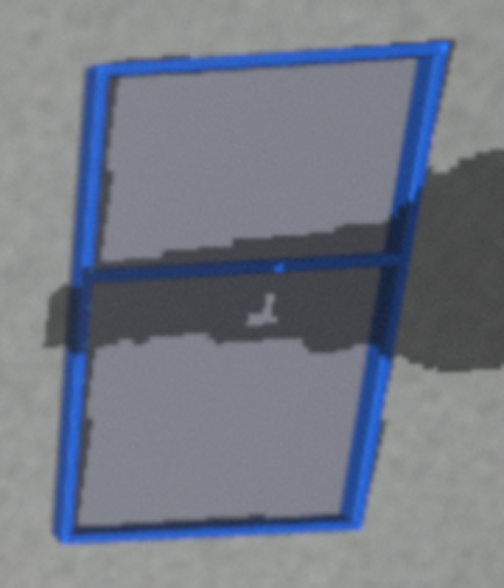

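Run:
```python
from h import *
import pickle
from est import rect
import est
d=pickle.load(open('w1.pkl','rb')); est.T=d
A=lambda p:np.array(p,float)/5+[290,0]-.4
B=lambda p:(np.array(p,float)-[400,0])/5+[290,140]-.4
C=lambda p:np.array(p,float)/2.8+[440,30]-.3
c=rect(A([(150,38),(260,85),(168,363),(60,318)]),.024,'bur')
print('cap',toz(d,B([(603,278)]),.07),'ring',toz(d,B([(599,218)]),.038))
rect(C([(90,65),(452,42),(360,530),(57,543)]),.012,'short')
print(-d['R'].T@d['t'])
```

```text
bur c [ 0.5818 -0.1267] L 0.0449 0.0195 yawx -19.73 yawy -20.66
cap [[ 0.46039027 -0.13458962  0.07      ]] ring [[ 0.46249099 -0.13430013  0.038     ]]
short c [ 0.4969 -0.318 ] L 0.1603 0.1094 yawx 3.23 yawy 3.12
[ 0.53911232 -0.12994211  0.34297267]
```

Emit:
servo_tool:
  rows:
    - [[0.08,0.48,4.0,0,0,0.3],[0,0,5.0,0,0,0],[0,0,5.0,0,0,0],[0,0,3.5,0,0,0],[0,0,1.9,0,0,0]]

```text
clock: 2.45
position: [0.4574, -0.1392, 0.0056]
tool_rot: [3.141, 0.002, -0.007]
force: [0.3, -1.0, 0.7]
grip_width: 0.0852
```

Emit:
servo_tool:
  rows:
    - [[0,0,0,0,0,0],[0,0,0,0,0,0],[0,0,0,0,0,0],[0,0,0,0,0,0]]
  grip: -1
  squeeze: 30

```text
clock: 2.95
position: [0.4592, -0.1385, 0.0084]
tool_rot: [3.141, -0.002, -0.005]
force: [-1.2, -0.6, 10.0]
grip_width: 0.0313
```

```bash
python3 go.py 0.507 0.3185 0.12 5.2;python3 - <<'E'
from h import *
wgrab('w2')
E
```

```text
clk 2.95 p [ 0.4592 -0.1385  0.0084] rot [ 1.7997e+02 -9.0000e-02 -3.1000e-01] f [-1.2 -0.6 10. ] w 0.0313 j7 [ 0.23  0.68 -0.08  2.11  0.15  0.35 -1.55]
turn [ 0.03 -0.09 -5.51]  then shift cm [  8.9  -45.08 -11.16] norm 47.3 rows 8.0
```

View pics/w2.png

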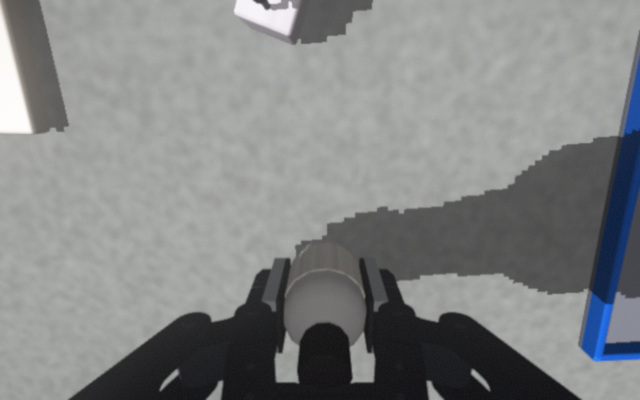

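Emit:
servo_tool:
  rows:
    - [[0,0,-1.5,0,0,0],[0,0,-4,0,0,0],[0,0,-5.5,0,0,-5.5],[1.0,-5.0,0,0,0,0],[1.0,-5.0,0,0,0,0]]

```text
clock: 3.62
position: [0.4701, -0.0362, 0.1193]
tool_rot: [3.141, -0.003, 0.089]
force: [1.3, 0.7, -0.7]
grip_width: 0.0312
```

Emit:
servo_tool:
  rows:
    - [[1.0,-5.0,0,0,0,0],[1.0,-5.0,0,0,0,0],[1.0,-5.0,0,0,0,0],[1.0,-5.0,0,0,0,0],[1.0,-5.0,0,0,0,0]]

```text
clock: 4.25
position: [0.4968, 0.2184, 0.1187]
tool_rot: [-3.141, -0.001, 0.091]
force: [0.6, -0.1, -0.7]
grip_width: 0.0317
```

Emit:
servo_tool:
  rows:
    - [[0.95,-5.0,0,0,0,0],[0.95,-5.0,0,0,0,0],[0,0,0,0,0,0],[0,0,0,0,0,0]]

```text
clock: 4.75
position: [0.5065, 0.3175, 0.1181]
tool_rot: [3.141, -0.0, 0.091]
force: [-0.0, -1.1, -0.9]
grip_width: 0.0308
```

```bash
python3 go.py 0.507 0.3185 0.012 5.2;python3 - <<'E'
from h import *
wgrab('w3')
E
```

```text
clk 4.75 p [0.5065 0.3175 0.1181] rot [ 1.7998e+02 -2.0000e-02  5.2000e+00] f [-0.  -1.1 -0.9] w 0.0308 j7 [-0.55  0.62 -0.16  1.76  0.13  0.77 -2.25]
turn [ 0.02 -0.02  0.  ]  then shift cm [ 0.06 -0.1  10.61] norm 10.6 rows 2.0
```

View pics/w3.png

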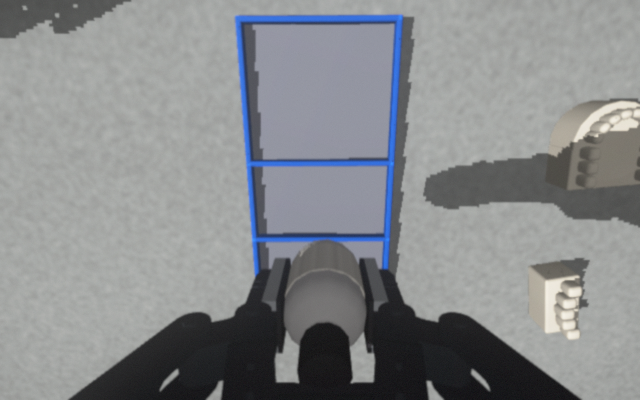

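The bottle is held upright over the long tray. Tray outline runs (238,18)–(402,17), dividers at rows 162 and 238.

Run:
```python
from h import *
import pickle
d=pickle.load(open('w3.pkl','rb'))
c=np.array([.517,.3194]);a=np.radians(5.2);u=np.array([np.cos(a),np.sin(a)]);v=np.array([-u[1],u[0]])
for px in [(238,17),(402,16),(251,162),(391,162),(254,239),(388,238)]:
    X=toz(d,[px],.012)[0]; r=X[:2]-c; print(px,X.round(4),'tray x,y',(r@u).round(4),(r@v).round(4))
im=cv2.imread('pics/w3.png'); cv2.imwrite('pics/w3c.png',cv2.resize(im[80:350,500:640],None,fx=2.2*1,fy=2.2,interpolation=cv2.INTER_CUBIC))
```

```text
(238, 17) [0.6275 0.3833 0.012 ] tray x,y 0.1158 0.0536
(402, 16) [0.6374 0.2791 0.012 ] tray x,y 0.1162 -0.051
(251, 162) [0.5348 0.373  0.012 ] tray x,y 0.0226 0.0517
(391, 162) [0.5438 0.272  0.012 ] tray x,y 0.0224 -0.0496
(254, 239) [0.4744 0.3692 0.012 ] tray x,y -0.0379 0.0535
(388, 238) [0.4846 0.2655 0.012 ] tray x,y -0.0372 -0.0507
```

View pics/w3c.png

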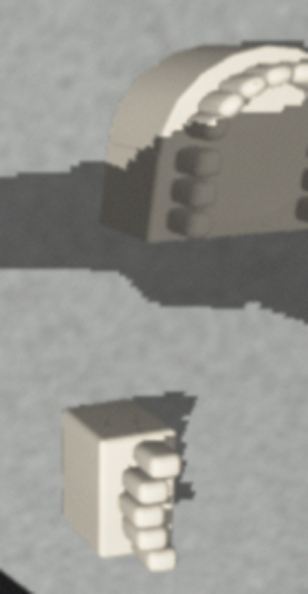

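Emit:
servo_tool:
  rows:
    - [[0,0,4.5,0,0,0],[0,0,3.5,0,0,0],[0,0,1.7,0,0,0],[0,0,0.7,0,0,0],[0,0,0,0,0,0]]

```text
clock: 5.42
position: [0.5069, 0.318, 0.0139]
tool_rot: [-3.141, -0.001, 0.091]
force: [0.4, -1.5, -0.3]
grip_width: 0.0313
```

```bash
python3 go.py 0.507 0.3185 0.012 5.2
```

```text
clk 5.42 p [0.5069 0.318  0.0139] rot [-1.7998e+02 -3.0000e-02  5.1900e+00] f [ 0.4 -1.5 -0.3] w 0.0313 j7 [-0.57  0.78 -0.13  1.8   0.17  0.58 -2.29]
turn [-0.02 -0.03 -0.01]  then shift cm [ 0.01 -0.05  0.19] norm 0.2 rows 1.0
```

Emit:
servo_tool:
  rows:
    - [[0,0,0.15,0,0,0],[0,0,0,0,0,0]]

```text
clock: 5.68
position: [0.5069, 0.3182, 0.0125]
tool_rot: [-3.141, -0.001, 0.091]
force: [0.6, 0.4, 1.9]
grip_width: 0.031
```

Emit:
servo_tool:
  rows:
    - [[0,0,0,0,0,0],[0,0,0,0,0,0],[0,0,-2,0,0,0],[0,0,-5,0,0,0],[0,0,-5,0,0,0]]
  grip: 0.3

```text
clock: 6.3
position: [0.5064, 0.318, 0.1344]
tool_rot: [-3.141, -0.0, 0.091]
force: [0.6, 0.1, 0.3]
grip_width: 0.0555
```

```bash
python3 - <<'E'
from h import *
import pickle
d=wgrab('w4')
d3=pickle.load(open('w3.pkl','rb'))
C=lambda p:np.array(p,float)/2.2+[500,80]-.3
# quadrant base: top-left edge corner far/near (z=.026), bottom corner
X=toz(d3,C([(102,438),(103,556),(175,430)]),.026); print(X)
B=toz(d3,C([(63,408),(66,522)]),.0); print(B)
print(toz(d3,C([(101,226),(103,150)]),0.0), toz(d3,C([(148,242)]),.026))
E
python3 go.py 0.445 0.123 0.12 15
```

```text
[[0.46780765 0.14457879 0.026     ]
 [0.42043409 0.13055741 0.026     ]
 [0.47314186 0.12076651 0.026     ]]
[[0.46587013 0.14281794 0.        ]
 [0.41643904 0.12812713 0.        ]]
[[0.53649077 0.14880025 0.        ]
 [0.56246346 0.15574212 0.        ]] [[0.53762524 0.15016003 0.026     ]]
clk 6.35 p [0.5087 0.3196 0.141 ] rot [-179.76   -0.4     5.19] f [4.2 1.9 8.3] w 0.0558 j7 [-0.54  0.59 -0.17  1.75  0.13  0.81 -2.25]
turn [-0.2  -0.42 -9.81]  then shift cm [-11.24  17.34   2.1 ] norm 20.8 rows 4.0
```

View pics/w4.png

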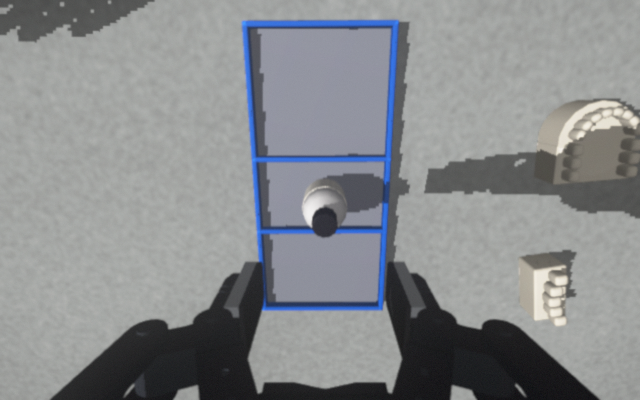

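Emit:
servo_tool:
  rows:
    - [[0,0,0,0,0,-10.7],[-2.8,4.24,0.3,0,0,0],[-2.8,4.24,0.3,0,0,0],[-2.8,4.24,0.3,0,0,0],[-2.8,4.24,0.3,0,0,0]]

```text
clock: 6.98
position: [0.4449, 0.1228, 0.1209]
tool_rot: [3.141, -0.001, 0.278]
force: [2.5, -0.7, 0.7]
grip_width: 0.0558
```

Emit:
servo_tool:
  rows:
    - [[0,0,0,0,0,0],[0,0,0,0,0,0],[0,0,0,0,0,0]]

```text
clock: 7.35
position: [0.4457, 0.1253, 0.1203]
tool_rot: [-3.141, -0.001, 0.279]
force: [0.1, -0.7, -1.2]
grip_width: 0.0557
```

```bash
python3 - <<'E'
from h import *
d=wgrab('w5')
E
python3 go.py 0.446 0.124 0.006 16
```

```text
clk 7.4 p [0.4456 0.1252 0.1201] rot [-1.7998e+02 -3.0000e-02  1.5980e+01] f [-0.  -0.2 -0.7] w 0.0557 j7 [-0.23  0.45 -0.22  2.11  0.17  0.6  -1.86]
turn [-0.02 -0.03 -0.02]  then shift cm [1.000e-02 1.300e-01 1.141e+01] norm 11.4 rows 2.0
```

View pics/w5.png

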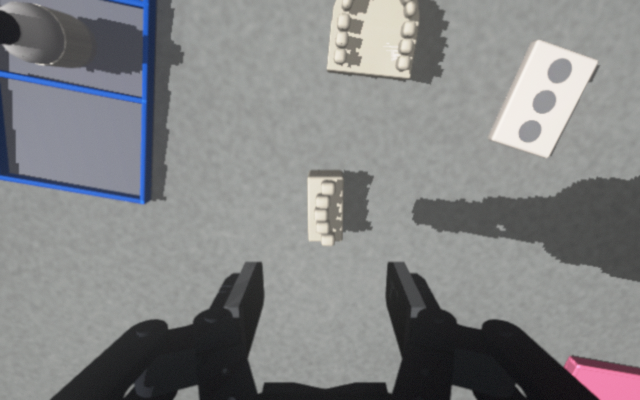

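Run:
```python
from h import *
import pickle
d=pickle.load(open('w5.pkl','rb'))
X=toz(d,[(308,177),(343,177),(308,242)],.026);print(X)
print('ctr',(X[1]+X[2])/2)
A=toz(d,[(328,72),(410,80)],.026);print('arch',A, np.diff(A,axis=0))
```

```text
[[0.4664086  0.14277484 0.026     ]
 [0.47311195 0.11923637 0.026     ]
 [0.41868024 0.12994426 0.026     ]]
ctr [0.44589609 0.12459031 0.026     ]
arch [[0.53593592 0.14825392 0.026     ]
 [0.54568262 0.09636961 0.026     ]] [[ 0.0097467  -0.05188431  0.        ]]
```

Emit:
servo_tool:
  rows:
    - [[0,0.05,4.5,0,0,0],[0,0,3.8,0,0,0],[0,0,2.1,0,0,0],[0,0,1.0,0,0,0],[0,0,0,0,0,0]]

```text
clock: 8.02
position: [0.4453, 0.1241, 0.0057]
tool_rot: [-3.142, 0.001, 0.278]
force: [0.7, -0.2, 0.0]
grip_width: 0.0559
```

Emit:
servo_tool:
  rows:
    - [[0,0,0,0,0,0],[0,0,0,0,0,0],[0,0,0,0,0,0],[0,0,0,0,0,0]]
  grip: -1
  squeeze: 40

```text
clock: 8.52
position: [0.446, 0.124, 0.0067]
tool_rot: [-3.141, -0.002, 0.277]
force: [-1.8, 0.1, 9.5]
grip_width: 0.0251
```

```bash
python3 go.py 0.465 -0.321 0.10 3.4
```

```text
clk 8.53 p [0.446  0.124  0.0067] rot [-1.7999e+02 -9.0000e-02  1.5900e+01] f [-1.8  0.1  9.5] w 0.0251 j7 [-0.3   0.67 -0.13  2.15  0.26  0.33 -1.94]
turn [-0.02 -0.09 12.5 ]  then shift cm [-0.74 44.53 -9.33] norm 45.5 rows 8.0
```

Emit:
servo_tool:
  rows:
    - [[0,0,-1.4,0,0,0],[0,0,-4,0,0,6.25],[0,0,-4,0,0,6.25],[-0.08,4.95,0,0,0,0],[-0.08,4.95,0,0,0,0]]

```text
clock: 9.15
position: [0.4501, 0.024, 0.1015]
tool_rot: [-3.141, -0.002, 0.061]
force: [2.0, -0.7, -1.4]
grip_width: 0.0252
```

Emit:
servo_tool:
  rows:
    - [[-0.08,4.95,0,0,0,0],[-0.08,4.95,0,0,0,0],[-0.08,4.95,0,0,0,0],[-0.08,4.95,0,0,0,0],[-0.08,4.95,0,0,0,0]]

```text
clock: 9.78
position: [0.4604, -0.2242, 0.1011]
tool_rot: [3.141, -0.001, 0.059]
force: [1.7, 0.7, 0.2]
grip_width: 0.0255
```

Emit:
servo_tool:
  rows:
    - [[-0.08,4.95,0,0,0,0],[-0.08,4.95,0,0,0,0],[0,0,0,0,0,0],[0,0,0,0,0,0]]

```text
clock: 10.28
position: [0.4646, -0.321, 0.1005]
tool_rot: [-3.141, -0.0, 0.059]
force: [-0.3, 0.3, -0.4]
grip_width: 0.0249
```

```bash
python3 - <<'E'
from h import *
d=wgrab('w6')
E
python3 go.py 0.465 -0.321 0.0107 3.4
```

```text
clk 10.32 p [ 0.4648 -0.3205  0.1004] rot [-1.7998e+02 -2.0000e-02  3.4500e+00] f [ 0.4  0.5 -0. ] w 0.0256 j7 [ 0.62  0.6  -0.16  1.86  0.14  0.69 -1.14]
turn [-0.02 -0.02  0.05]  then shift cm [0.02 0.05 8.97] norm 9.0 rows 2.0
```

View pics/w6.png

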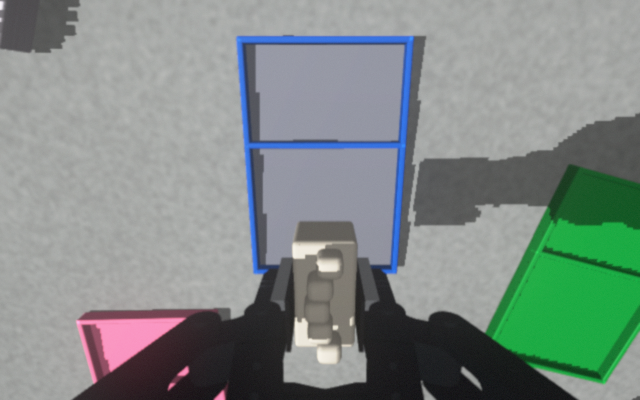

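Emit:
servo_tool:
  rows:
    - [[0,0,4.0,0,0,0],[0,0,3.0,0,0,0],[0,0,1.3,0,0,0],[0,0,0.4,0,0,0],[0,0,0,0,0,0]]

```text
clock: 10.95
position: [0.4651, -0.3213, 0.0136]
tool_rot: [3.141, -0.001, 0.06]
force: [0.1, -0.3, -0.6]
grip_width: 0.0252
```

Emit:
servo_tool:
  rows:
    - [[0,0,0.25,0,0,0],[0,0,0,0,0,0]]

```text
clock: 11.2
position: [0.465, -0.3216, 0.0108]
tool_rot: [3.141, -0.001, 0.059]
force: [1.4, -0.2, 2.6]
grip_width: 0.025
```

Emit:
servo_tool:
  rows:
    - [[0,0,0,0,0,0],[0,0,0,0,0,0],[0,0,-1.5,0,0,0],[0,0,-4,0,0,0],[0,0,-5,0,0,0]]
  grip: 0.3

```text
clock: 11.82
position: [0.4643, -0.3211, 0.1169]
tool_rot: [-3.141, 0.001, 0.06]
force: [0.2, -0.6, -0.7]
grip_width: 0.0557
```

Emit:
servo_tool:
  rows:
    - [[0,0,0,0,0,7.8],[0,0,0,0,0,7.8],[0,0,0,0,0,7.8]]

```text
clock: 12.2
position: [0.4648, -0.3214, 0.1165]
tool_rot: [-3.142, -0.001, -0.354]
force: [0.5, -1.1, 0.2]
grip_width: 0.0555
```

```bash
python3 - <<'E'
from h import *
d=wgrab('w7')
E
python3 go.py 0.5815 -0.1262 0.12 -20
```

```text
clk 12.25 p [ 0.4648 -0.3213  0.1164] rot [-1.7999e+02 -5.0000e-02 -2.0650e+01] f [0.1 0.6 0.3] w 0.0555 j7 [ 0.54  0.58 -0.06  1.86  0.05  0.71 -1.47]
turn [-0.01 -0.05 -0.65]  then shift cm [  4.29 -22.32  -0.36] norm 22.7 rows 4.0
```

View pics/w7.png

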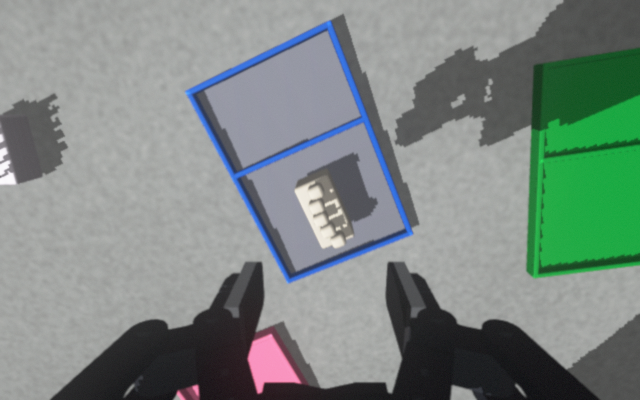

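Quadrant stands upright in the big well at (325,210). Next the bur block.

Emit:
servo_tool:
  rows:
    - [[1.07,-5.58,0,0,0,0],[1.07,-5.58,0,0,0,0],[1.07,-5.58,0,0,0,0],[1.07,-5.58,0,0,0,0],[0,0,0,0,0,0]]

```text
clock: 12.88
position: [0.5832, -0.1212, 0.1159]
tool_rot: [-3.139, -0.001, -0.34]
force: [-0.8, -0.9, 0.2]
grip_width: 0.0556
```

Emit:
servo_tool:
  rows:
    - [[0,0,0,0,0,0],[0,0,0,0,0,0]]

```text
clock: 13.12
position: [0.5807, -0.1276, 0.1156]
tool_rot: [3.141, -0.0, -0.35]
force: [0.2, -0.2, 1.3]
grip_width: 0.0554
```

```bash
python3 - <<'E'
from h import *
d=wgrab('w8')
E
python3 go.py 0.5815 -0.1262 0.006 -20
```

```text
clk 13.18 p [ 0.5808 -0.1276  0.1156] rot [ 1.7998e+02 -1.0000e-02 -2.0070e+01] f [ 0.  -1.   1.4] w 0.0556 j7 [ 0.15  0.62 -0.05  1.78  0.04  0.75 -1.84]
turn [ 0.02 -0.01 -0.07]  then shift cm [ 0.02 -0.16 10.96] norm 11.0 rows 2.0
```

View pics/w8.png

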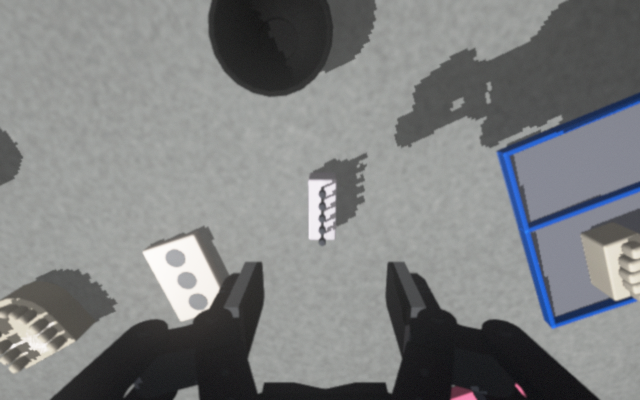

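Emit:
servo_tool:
  rows:
    - [[0,-0.15,4.5,0,0,0],[0,0,3.5,0,0,0],[0,0,2.0,0,0,0],[0,0,0.9,0,0,0],[0,0,0,0,0,0]]

```text
clock: 13.8
position: [0.5819, -0.1251, 0.0066]
tool_rot: [3.142, -0.0, -0.349]
force: [0.5, 0.3, 0.4]
grip_width: 0.0557
```

Emit:
servo_tool:
  rows:
    - [[0,0,0,0,0,0],[0,0,0,0,0,0],[0,0,0,0,0,0],[0,0,0,0,0,0]]
  grip: -1

```text
clock: 14.3
position: [0.5822, -0.125, 0.0073]
tool_rot: [-3.141, -0.001, -0.349]
force: [-2.4, -0.1, 8.6]
grip_width: 0.0189
```

```bash
python3 go.py 0.4405 0.3125 0.13 5.2
```

```text
clk 14.3 p [ 0.5822 -0.125   0.0073] rot [-1.7999e+02 -7.0000e-02 -2.0000e+01] f [-2.4 -0.1  8.6] w 0.0189 j7 [ 0.14  0.78 -0.05  1.81  0.06  0.55 -1.86]
turn [  0.    -0.07 -25.2 ]  then shift cm [-10.15 -44.85 -12.27] norm 47.6 rows 8.0
```

Emit:
servo_tool:
  rows:
    - [[0,0,-1.3,0,0,0],[0,0,-5.5,0,0,-8.4],[0,0,-5.5,0,0,-8.4],[0,0,0,0,0,-8.4],[-1.13,-4.98,0,0,0,0]]

```text
clock: 14.92
position: [0.5666, -0.0793, 0.1309]
tool_rot: [3.14, -0.003, 0.088]
force: [-0.4, 0.2, -1.5]
grip_width: 0.0186
```

Emit:
servo_tool:
  rows:
    - [[-1.13,-4.98,0,0,0,0],[-1.13,-4.98,0,0,0,0],[-1.13,-4.98,0,0,0,0],[-1.13,-4.98,0,0,0,0],[-1.13,-4.98,0,0,0,0]]

```text
clock: 15.55
position: [0.4867, 0.168, 0.1304]
tool_rot: [-3.141, -0.001, 0.091]
force: [0.6, 1.0, -1.4]
grip_width: 0.0188
```

Emit:
servo_tool:
  rows:
    - [[-1.13,-4.98,0,0,0,0],[-1.13,-4.98,0,0,0,0],[-1.13,-4.98,0,0,0,0],[0,0,0,0,0,0],[0,0,0,0,0,0]]

```text
clock: 16.18
position: [0.44, 0.3117, 0.1299]
tool_rot: [3.141, -0.001, 0.091]
force: [0.5, -1.5, -1.0]
grip_width: 0.0192
```

```bash
python3 - <<'E'
from h import *
d=wgrab('w9')
E
python3 go.py 0.4405 0.3125 0.0115 5.2
```

```text
clk 16.23 p [0.4403 0.3112 0.1297] rot [ 1.7997e+02 -3.0000e-02  5.1400e+00] f [ 0.1 -0.6 -0.3] w 0.0191 j7 [-0.57  0.53 -0.2   1.91  0.16  0.72 -2.35]
turn [ 0.03 -0.03 -0.06]  then shift cm [ 0.03 -0.13 11.82] norm 11.8 rows 2.0
```

View pics/w9.png

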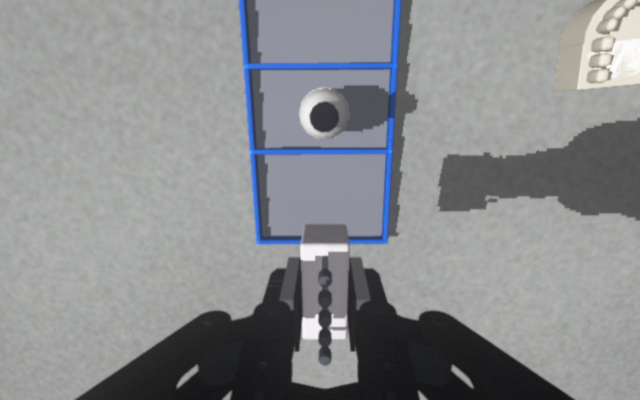

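Emit:
servo_tool:
  rows:
    - [[0,0,5.0,0,0,0],[0,0,4.0,0,0,0],[0,0,2.0,0,0,0],[0,0,0.6,0,0,0],[0,0,0,0,0,0]]

```text
clock: 16.85
position: [0.4403, 0.3118, 0.0138]
tool_rot: [3.142, -0.0, 0.09]
force: [-0.0, -0.2, -0.1]
grip_width: 0.0192
```

Emit:
servo_tool:
  rows:
    - [[0,0,0.25,0,0,0],[0,0,0,0,0,0]]

```text
clock: 17.1
position: [0.4401, 0.3124, 0.0114]
tool_rot: [-3.141, -0.001, 0.091]
force: [-0.1, 0.7, -0.5]
grip_width: 0.0192
```

Emit:
servo_tool:
  rows:
    - [[0,0,0.1,0,0,0],[0,0,0,0,0,0]]

```text
clock: 17.35
position: [0.4401, 0.3124, 0.0112]
tool_rot: [-3.141, -0.001, 0.091]
force: [-5.4, -3.9, 25.8]
grip_width: 0.0186
```

Emit:
servo_tool:
  rows:
    - [[0,0,0,0,0,0],[0,0,0,0,0,0],[0,0,-1.5,0,0,0],[0,0,-5,0,0,0],[0,0,-5.5,0,0,0]]
  grip: 0.2

```text
clock: 17.98
position: [0.4394, 0.312, 0.1318]
tool_rot: [3.141, 0.001, 0.091]
force: [1.2, -0.7, 0.0]
grip_width: 0.0513
```

```bash
python3 go.py 0.5693 0.1275 0.13 10
```

```text
clk 17.98 p [0.4394 0.312  0.1318] rot [1.7998e+02 4.0000e-02 5.2100e+00] f [ 1.2 -0.7  0. ] w 0.0513 j7 [-0.57  0.53 -0.21  1.91  0.16  0.73 -2.35]
turn [ 0.02  0.04 -4.79]  then shift cm [ 9.59 20.43  0.18] norm 22.6 rows 4.0
```

Emit:
servo_tool:
  rows:
    - [[0,0,0,0,0,-4.8],[2.1,5.15,0,0,0,0],[2.1,5.15,0,0,0,0],[2.1,5.15,0,0,0,0],[2.1,5.15,0,0,0,0]]
  grip: 1

```text
clock: 18.6
position: [0.5592, 0.1224, 0.1309]
tool_rot: [-3.141, -0.001, 0.175]
force: [0.3, 1.4, 0.6]
grip_width: 0.0855
```

Emit:
servo_tool:
  rows:
    - [[0,0,0,0,0,0],[0,0,0,0,0,0],[0,0,0,0,0,0]]

```text
clock: 18.98
position: [0.5578, 0.1252, 0.1302]
tool_rot: [-3.141, -0.0, 0.176]
force: [0.3, -0.1, 0.7]
grip_width: 0.0856
```

```bash
python3 - <<'E'
from h import *
d=wgrab('w10')
E
python3 go.py 0.5575 0.1254 0.006 10
```

```text
clk 19.02 p [0.5579 0.1252 0.1301] rot [-1.7998e+02 -1.0000e-02  1.0100e+01] f [-1.  -0.2  0.3] w 0.0856 j7 [-0.17  0.57 -0.22  1.82  0.17  0.76 -1.87]
turn [-0.02 -0.01  0.1 ]  then shift cm [-0.04 -0.03 12.41] norm 12.4 rows 3.0
```

View pics/w10.png

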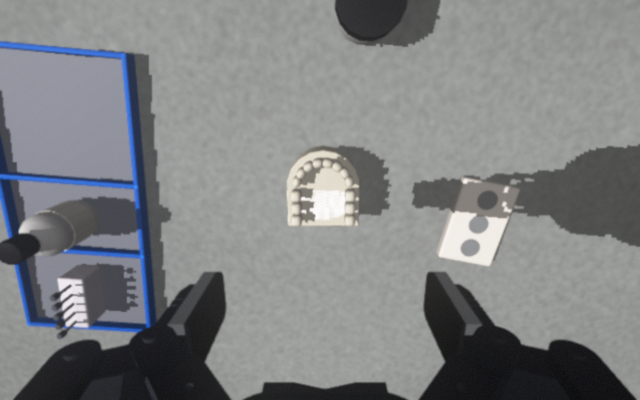

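Emit:
servo_tool:
  rows:
    - [[0,0,5.0,0,0,0],[0,0,4.3,0,0,0],[0,0,2.3,0,0,0],[0,0,1.1,0,0,0],[0,0,0,0,0,0]]

```text
clock: 19.65
position: [0.5581, 0.1245, 0.0028]
tool_rot: [-3.142, 0.0, 0.175]
force: [0.5, 0.2, 0.4]
grip_width: 0.0853
```

```bash
python3 - <<'E'
from h import *
d=wgrab('w11')
E
python3 go.py 0.5575 0.1254 0.002 10
```

```text
clk 19.7 p [0.5586 0.1244 0.0034] rot [-1.7999e+02 -3.0000e-02  1.0030e+01] f [-0.1  0.1  0.9] w 0.0855 j7 [-0.2   0.77 -0.17  1.87  0.24  0.52 -1.93]
turn [-0.01 -0.03  0.03]  then shift cm [-0.09 -0.11  0.14] norm 0.2 rows 1.0
```

View pics/w11.png

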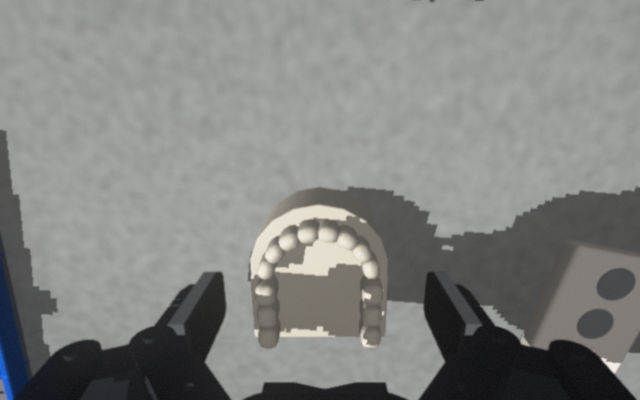

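Emit:
servo_tool:
  rows:
    - [[-0.1,-0.05,0.1,0,0,0],[0,0,0,0,0,0],[0,0,0,0,0,0],[0,0,0,0,0,0]]
  grip: -1
  squeeze: 60

```text
clock: 20.2
position: [0.5576, 0.1245, 0.0028]
tool_rot: [-3.141, -0.001, 0.175]
force: [-3.5, -0.9, 13.0]
grip_width: 0.0529
```

```bash
python3 go.py 0.572 0.3245 0.14 5.2
```

```text
clk 20.2 p [0.5576 0.1245 0.0028] rot [-1.7999e+02 -6.0000e-02  1.0010e+01] f [-3.5 -0.9 13. ] w 0.0529 j7 [-0.21  0.77 -0.17  1.87  0.24  0.52 -1.93]
turn [-0.01 -0.06  4.81]  then shift cm [  3.25 -19.78 -13.72] norm 24.3 rows 4.0
```

Emit:
servo_tool:
  rows:
    - [[0,0,-1.3,0,0,0],[0,0,-3.5,0,0,0],[0,0,-4.5,0,0,4.8],[0.8,-4.94,0,0,0,0],[0.8,-4.94,0,0,0,0]]

```text
clock: 20.82
position: [0.5649, 0.2251, 0.0966]
tool_rot: [-3.141, -0.002, 0.089]
force: [-0.0, -0.1, -1.7]
grip_width: 0.0525
```

Emit:
servo_tool:
  rows:
    - [[0.8,-4.94,0,0,0,0],[0.8,-4.94,0,0,0,0],[0,0,0,0,0,0],[0,0,0,0,0,0]]

```text
clock: 21.32
position: [0.5712, 0.3236, 0.0953]
tool_rot: [3.141, -0.0, 0.091]
force: [0.1, -0.6, -1.8]
grip_width: 0.0528
```

```bash
python3 - <<'E'
from h import *
d=wgrab('w12')
E
python3 go.py 0.572 0.3245 0.0068 5.2
```

```text
clk 21.38 p [0.5714 0.323  0.0953] rot [ 1.7997e+02 -1.0000e-02  5.1500e+00] f [-0.5 -0.9 -1.6] w 0.0528 j7 [-0.49  0.73 -0.17  1.61  0.16  0.82 -2.21]
turn [ 0.03 -0.01 -0.05]  then shift cm [ 0.07 -0.15  8.85] norm 8.9 rows 2.0
```

View pics/w12.png

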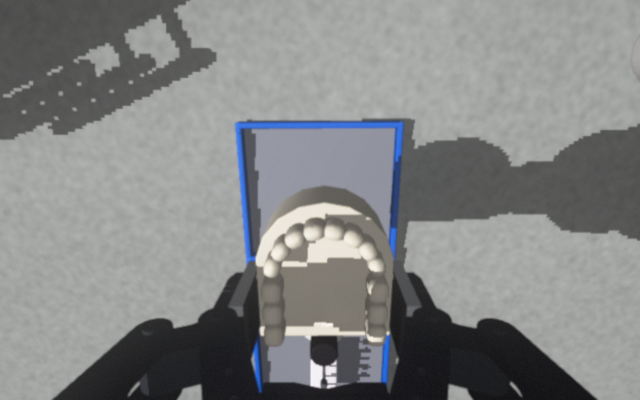

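Emit:
servo_tool:
  rows:
    - [[0.05,-0.15,4.0,0,0,0],[0,0,2.8,0,0,0],[0,0,1.2,0,0,0],[0,0,0.5,0,0,0],[0,0,0,0,0,0]]

```text
clock: 22.0
position: [0.572, 0.3254, 0.0105]
tool_rot: [-3.141, -0.001, 0.09]
force: [0.7, -0.0, -0.9]
grip_width: 0.0528
```

Emit:
servo_tool:
  rows:
    - [[0,0,0.2,0,0,0],[0,0,0,0,0,0]]

```text
clock: 22.25
position: [0.5717, 0.3257, 0.0083]
tool_rot: [-3.141, -0.001, 0.091]
force: [0.2, -0.3, -1.2]
grip_width: 0.053
```

Emit:
servo_tool:
  rows:
    - [[0,0,0.12,0,0,0],[0,0,0,0,0,0]]

```text
clock: 22.5
position: [0.5717, 0.3256, 0.0069]
tool_rot: [-3.141, -0.0, 0.091]
force: [-1.0, -0.7, 2.9]
grip_width: 0.0528
```

Contact felt; release and retreat.

Emit:
servo_tool:
  rows:
    - [[0,0,0,0,0,0],[0,0,0,0,0,0],[0,0,0,0,0,0],[0,0,-0.8,0,0,0],[0,0,-2.5,0,0,0]]
  grip: 0.55

```text
clock: 23.12
position: [0.5709, 0.3252, 0.0394]
tool_rot: [3.141, 0.002, 0.091]
force: [-0.1, -0.0, 0.1]
grip_width: 0.0661
```

Emit:
servo_tool:
  rows:
    - [[0,0,-5,0,0,0],[0,0,-5,0,0,0],[0,0,0,0,0,0]]

```text
clock: 23.5
position: [0.5733, 0.3266, 0.1443]
tool_rot: [-3.138, -0.006, 0.09]
force: [-0.5, -0.2, -0.7]
grip_width: 0.0663
```

```bash
python3 - <<'E'
from h import *
d=wgrab('w13')
E
python3 go.py 0.6928 0.1192 0.14 5.2
```

```text
clk 23.55 p [0.5724 0.326  0.1418] rot [-179.91   -0.18    5.2 ] f [-0.7 -0.4 -0.5] w 0.0664 j7 [-0.49  0.67 -0.18  1.58  0.15  0.9  -2.2 ]
turn [-0.09 -0.18 -0.  ]  then shift cm [10.12 21.69  0.18] norm 23.9 rows 4.0
```

View pics/w13.png

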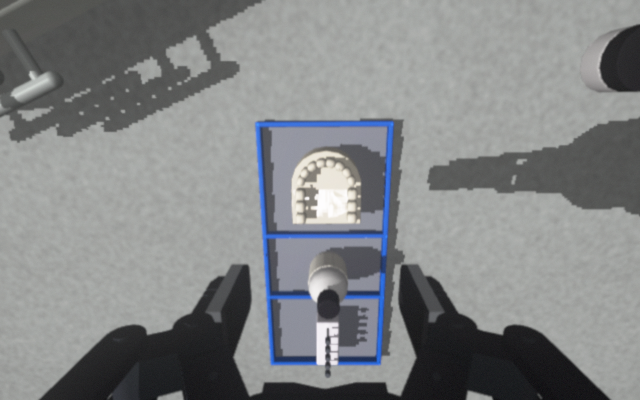

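Emit:
servo_tool:
  rows:
    - [[2.53,5.42,0,0,0,0],[2.53,5.42,0,0,0,0],[2.53,5.42,0,0,0,0],[2.53,5.42,0,0,0,0],[0,0,0,0,0,0]]
  grip: 1

```text
clock: 24.18
position: [0.6934, 0.1124, 0.1381]
tool_rot: [3.139, 0.001, 0.084]
force: [-0.6, 1.0, -0.4]
grip_width: 0.0854
```

Emit:
servo_tool:
  rows:
    - [[0,0,0,0,0,0],[0,0,0,0,0,0]]

```text
clock: 24.42
position: [0.6913, 0.1203, 0.1392]
tool_rot: [-3.141, 0.001, 0.093]
force: [-0.1, 0.5, 0.7]
grip_width: 0.0856
```

```bash
python3 - <<'E'
from h import *
d=wgrab('w14')
im=cv2.imread('pics/w14.png'); cv2.imwrite('pics/w14c.png',cv2.resize(im[130:260,260:390],None,fx=4,fy=4,interpolation=cv2.INTER_CUBIC))
E
python3 go.py 0.6928 0.1192 0.008 5.2
```

```text
clk 24.48 p [0.6914 0.1202 0.1394] rot [-1.7998e+02  3.0000e-02  5.3000e+00] f [ 1.3  0.  -0.1] w 0.0852 j7 [-0.15  0.74 -0.18  1.44  0.14  0.97 -1.84]
turn [-0.02  0.03  0.1 ]  then shift cm [ 0.13  0.11 13.14] norm 13.1 rows 3.0
```

View pics/w14.png

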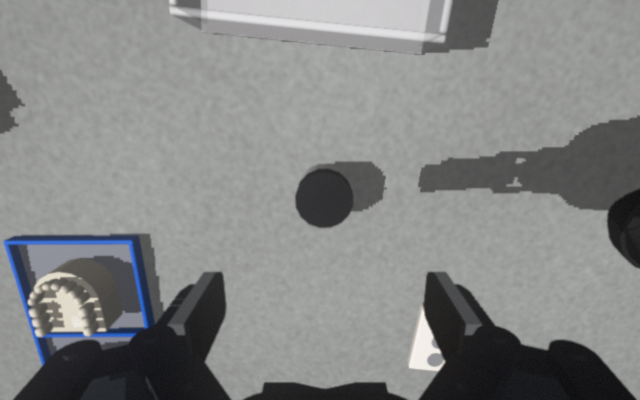

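View pics/w14c.png

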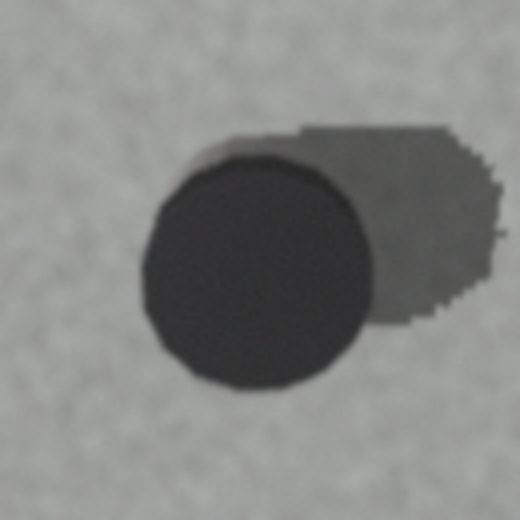

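Run:
```python
from h import *
import pickle
d=pickle.load(open('w14.pkl','rb'))
print(toz(d,[(324,198.5)],.036),toz(d,[(310,35)],.06),toz(d,[(310,35)],.0))
```

```text
[[0.69761316 0.12088263 0.036     ]] [[0.8021857  0.13846274 0.06      ]] [[0.81069079 0.14156425 0.        ]]
```

Emit:
servo_tool:
  rows:
    - [[0.4,0,5.0,0,0,0],[0,0,4.3,0,0,0],[0,0,2.7,0,0,0],[0,0,1.3,0,0,0],[0,0,0,0,0,0]]

```text
clock: 25.1
position: [0.6957, 0.1197, 0.0064]
tool_rot: [-3.142, 0.001, 0.091]
force: [0.1, -0.1, 0.6]
grip_width: 0.0856
```

Emit:
servo_tool:
  rows:
    - [[0,0,0,0,0,0],[0,0,0,0,0,0],[0,0,0,0,0,0],[0,0,0,0,0,0]]
  grip: -1
  squeeze: 40

```text
clock: 25.6
position: [0.6965, 0.1193, 0.0078]
tool_rot: [-3.141, -0.001, 0.091]
force: [-2.6, -0.2, 8.8]
grip_width: 0.0426
```

```bash
python3 - <<'E'
from h import *
d=wgrab('w15')
E
python3 go.py 0.544 -0.3162 0.12 3.4
```

```text
clk 25.65 p [0.6965 0.1193 0.0078] rot [-1.7999e+02 -8.0000e-02  5.2000e+00] f [-2.2  0.3  8.3] w 0.0432 j7 [-0.16  0.91 -0.16  1.48  0.18  0.76 -1.87]
turn [-0.01 -0.08  1.8 ]  then shift cm [-17.81  42.57 -11.22] norm 47.5 rows 8.0
```

View pics/w15.png

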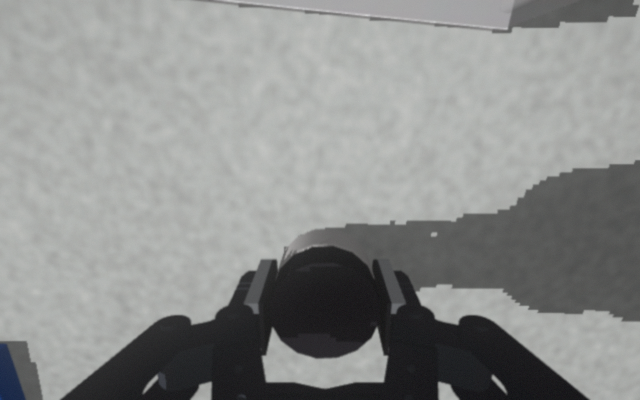

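Emit:
servo_tool:
  rows:
    - [[0,0,-1.4,0,0,0],[0,0,-4.5,0,0,0],[0,0,-5.3,0,0,1.8],[-1.98,4.73,0,0,0,0],[-1.98,4.73,0,0,0,0]]

```text
clock: 26.28
position: [0.6619, 0.0215, 0.1203]
tool_rot: [3.141, -0.002, 0.06]
force: [1.5, -1.4, -1.1]
grip_width: 0.0427
```

Emit:
servo_tool:
  rows:
    - [[-1.98,4.73,0,0,0,0],[-1.98,4.73,0,0,0,0],[-1.98,4.73,0,0,0,0],[-1.98,4.73,0,0,0,0],[-1.98,4.73,0,0,0,0]]

```text
clock: 26.9
position: [0.5768, -0.2212, 0.1198]
tool_rot: [3.141, -0.001, 0.059]
force: [1.4, 0.2, -0.9]
grip_width: 0.0427
```

Emit:
servo_tool:
  rows:
    - [[-1.98,4.73,0,0,0,0],[-1.98,4.73,0,0,0,0],[0,0,0,0,0,0],[0,0,0,0,0,0]]

```text
clock: 27.4
position: [0.5437, -0.316, 0.1193]
tool_rot: [-3.142, -0.001, 0.059]
force: [0.9, 1.2, -1.4]
grip_width: 0.0431
```

```bash
python3 - <<'E'
from h import *
d=wgrab('w16')
E
python3 go.py 0.544 -0.3162 0.0118 3.4
```

```text
clk 27.45 p [ 0.544  -0.3154  0.1192] rot [-1.7999e+02 -5.0000e-02  3.4600e+00] f [-0.6 -0.8 -1.2] w 0.0428 j7 [ 0.55  0.66 -0.18  1.68  0.15  0.82 -1.2 ]
turn [-0.01 -0.05  0.06]  then shift cm [-0.    0.08 10.74] norm 10.7 rows 2.0
```

View pics/w16.png

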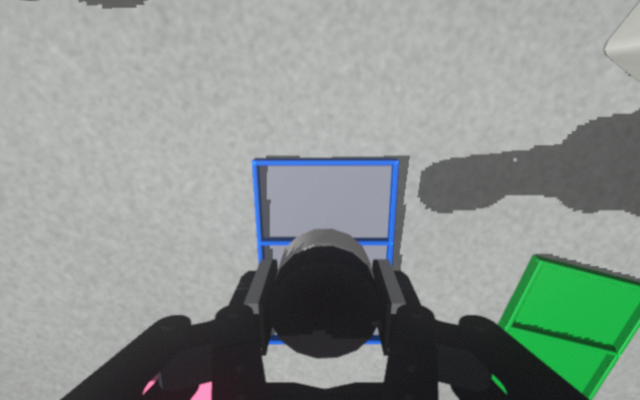

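Run:
```python
from h import *
import pickle
d=pickle.load(open('w16.pkl','rb'))
c=np.array([.497,-.319]);a=np.radians(3.4);u=np.array([np.cos(a),np.sin(a)]);v=np.array([-u[1],u[0]])
for X in toz(d,[(253,160),(398,160),(259,241),(393,241)],.012): r=X[:2]-c; print((r@u).round(4),(r@v).round(4))
```

```text
0.0813 0.0517
0.0811 -0.0536
0.0174 0.0512
0.0172 -0.0538
```

Emit:
servo_tool:
  rows:
    - [[0,0,4.5,0,0,0],[0,0,3.5,0,0,0],[0,0,1.8,0,0,0],[0,0,0.7,0,0,0],[0,0,0,0,0,0]]

```text
clock: 28.08
position: [0.5439, -0.3162, 0.0142]
tool_rot: [3.141, -0.001, 0.06]
force: [0.9, -0.4, -0.4]
grip_width: 0.0428
```

Emit:
servo_tool:
  rows:
    - [[0,0,0.2,0,0,0],[0,0,0,0,0,0]]

```text
clock: 28.32
position: [0.5437, -0.3165, 0.0122]
tool_rot: [3.141, -0.001, 0.059]
force: [-0.2, 0.0, -1.4]
grip_width: 0.0433
```

Emit:
servo_tool:
  rows:
    - [[0,0,0.1,0,0,0],[0,0,0,0,0,0]]

```text
clock: 28.58
position: [0.5437, -0.3166, 0.0118]
tool_rot: [3.141, -0.001, 0.059]
force: [-3.4, 2.2, 14.2]
grip_width: 0.0432
```

Emit:
servo_tool:
  rows:
    - [[0,0,0,0,0,0],[0,0,0,0,0,0],[0,0,-1,0,0,0],[0,0,-4,0,0,0],[0,0,-5,0,0,0]]
  grip: 0.4

```text
clock: 29.2
position: [0.5429, -0.3161, 0.1117]
tool_rot: [-3.141, 0.001, 0.059]
force: [0.6, -0.3, 0.5]
grip_width: 0.0596
```

Emit:
servo_tool:
  rows:
    - [[-2,0,-5,0,0,0],[-4,3,-3,0,0,0],[-4,4,0,0,0,0],[0,0,0,0,0,0],[0,0,0,0,0,0]]

```text
clock: 29.82
position: [0.4479, -0.3919, 0.191]
tool_rot: [-3.141, -0.001, 0.059]
force: [-0.3, 0.4, -0.6]
grip_width: 0.0598
```

Run:
```python
from h import *
import pickle
d=wgrab('w17'); t=grab('top','top1'); s=grab('scene','scene1')
pickle.dump(t,open('top1.pkl','wb'))
a=cv2.imread('pics/top1.png')[90:260,120:440]; b=cv2.imread('pics/scene1.png')[150:350,180:540]
cv2.imwrite('pics/top1c.png',cv2.resize(a,None,fx=2.5,fy=2.5,interpolation=cv2.INTER_CUBIC))
cv2.imwrite('pics/scene1c.png',cv2.resize(b,None,fx=2.2,fy=2.2,interpolation=cv2.INTER_CUBIC))
print(bot.observe()['position'],bot.observe()['clock'])
```

```text
[ 0.44858368 -0.39114105  0.19059977] 29.975
```

View pics/w17.png

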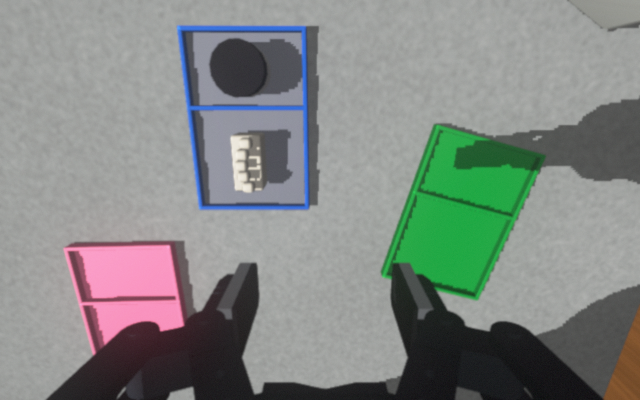

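View pics/top1c.png

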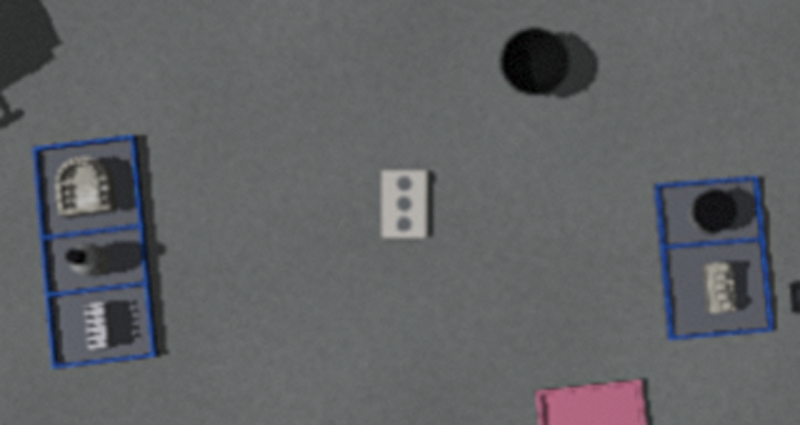

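View pics/scene1c.png

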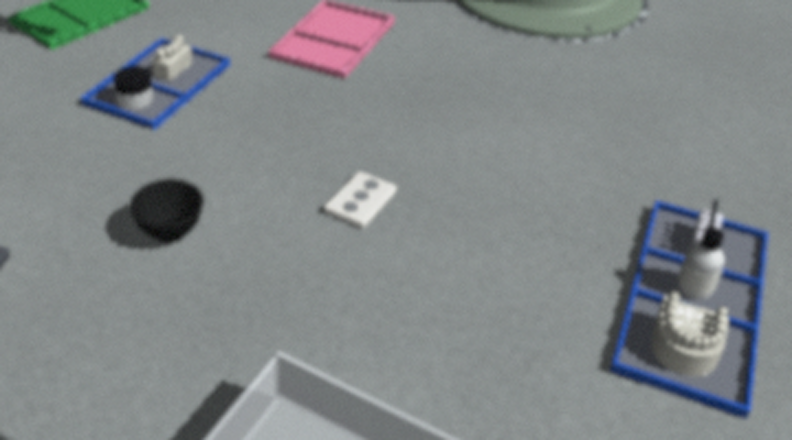

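All five stand upright in their wells: arch (top crop 85,185), bottle (85,258), bur block (97,325), jar (715,210) and quadrant (720,287). The slab (404,204) and the bowl (535,62) are where they started. The gripper is clear, so I'm handing in.

```bash
python3 -c "
from h import *
print(bot.job_done())"
```

```text
the job is handed in; nothing more can be done
None
```

I made up both kits and handed the job in at about 30 s of the 112 s allowed. The hand-in call reports no verdict.

- **Long tray:** the full-arch model is in the big well, the bottle in the middle well and the bur block in the other end well.
- **Short tray:** the small straight model is in the big well and the low jar in the small well. I left the green and pink look-alike trays alone.

**Setting down:** I lowered each thing until it met the well floor, and both plaster models went down under control. Contact forces for the five ran from about 2 to 26 N. The highest was on the bur block, within the limits of 40 N pressing and 120 N at the wrist.

**Last checks:** in the final top, scene and wrist pictures, all five stand upright inside their wells. The bowl and slab sit at the same pixels as at the start, and the gripper was well clear and open.

**Disagreements and limits:**
- The wrist camera put the long tray's dividers about 2 mm off my first estimate, and the jar about 4 mm off. Both are within tolerance.
- I judged final tilt and height from the pictures and the contact forces; I did not measure them separately.

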